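Clear the acrylic offcut from the sawing stand

TASK

Swing the blue gate of the sawing stand wide open by its red peg, and only then slide the orange acrylic offcut, kept flat on the board, away from the fence and over the open front edge so that it drops into the grey scrap crate below. The acrylic is brittle: touch and press it only lightly (never more than about 15 N). Leave the gate open and disturb nothing else on the table.

Things in the scene. Friction and masses are not known exactly. Their poses are not given: they have to be found in the camera images.
- stand: Fixed sawing stand, a small plywood bench. Origin: centre of width, underside; x to its open front (away from the robot), y left. Board x -85 to +70, y +-82.5 mm, its top at z = 120 mm here; stand is let into the table by a varying 0 to 20 mm. Rear fence (x -85 to -70) and side cheeks (inner faces y +-72.5, x -70 to +45) stand 16 mm above the board.
- stand_lip (a point): Middle of the front top edge of the stand's board (70 mm in front of its origin), above the crate: where the offcut drops off. 28 mm behind this point a brass spring ball (24 mm diameter) stands 3 mm out of the board as a catch in front of the offcut; it sinks when the offcut is drawn over it (about 4 N forward), then lifts the offcut's front a little.
- gate (a joint): Angle of the gate, a blue bar (115 mm long, 10 mm thick, 3 to 17 mm above the board) across the stand's open front. 0 = shut (bar along the stand's -y from its pivot), up to 1.75 rad as the free end swings outwards, away from the robot (anticlockwise from above). It stays where it is left; about 3 N at the peg moves it.
- gate_peg (a point): Point on the upright red peg (14 mm diameter) near the gate's free end, 85 mm from the pivot axis; the peg's top is 22 mm above this point, and this point is 40 mm above the stand's board. Moves with the gate.
- gate_pivot (a point): Point on the gate's vertical pivot axis, at the level of the top of the stand's board.
- offcut: Loose orange acrylic sheet, 95 (its x) by 105 (its y) by 6 mm thick, about 75 g. Origin: centre of its underside. Lies flat on the waxed board, rear edge 2 to 6 mm from the fence: too wide to grasp, no room for a finger behind it until drawn forward. Under a shut gripper pressed on top with about 8 to 12 N it follows the fingers; with less it may stay behind the catch. Hard: touch down at under 5 mm/s.
- bin: Grey open scrap crate, fixed on the table below the stand's front edge. Origin: centre of its underside; outer size 250 (x) by 400 (y) by 65 mm high, walls 6 mm.
- glue: White glue bottle, 52 mm diameter, 130 mm tall; origin at the centre of its underside. Leave alone.
- stick_tub: Clear tub of wooden sticks, 68 mm diameter, 100 mm tall; origin at the centre of its underside. Leave alone.
- sanding_block: Cork sanding block 70 x 100 x 30 mm; origin at the centre of its underside. Leave alone.
- ruler: Steel ruler 30 x 300 x 3 mm, long along its y; origin at the centre of its underside. Leave alone.
- tape: Roll of yellow tape, 90 mm diameter, 24 mm tall; origin at the centre of its underside. Leave alone.
- stick_tower: Model tower of wooden sticks on a 110 mm square card base, 135 mm tall; origin at the centre of its underside. Leave alone.
- try_square: Try square lying flat, 100 mm wooden stock along y, 140 mm blade along +x, 14 mm tall; origin under the middle of the stock. Leave alone.
Not all that is in view belongs to the job. Of the things that look like the offcut, the smallest one is meant.

How it is judged:
By the outcome, as a careful person would: the job done as asked, in the order asked, and still so for the second after the job is handed in, with the robot touching nothing.
It also fails if it takes over 72 s, if anything falls off the work surface, if the arm or the gripper's body presses on something with over 40 N, if the wrist force passes 120 N, or if a joint passes its speed limit or range.

ROBOT

A 6-joint arm with a two-finger parallel gripper is mounted at the origin on the work surface. World frame = base frame: x ahead of the robot, y to its left, z up, the work surface at z = 0. Lengths are in mm, angles in degrees, forces in N, time in s.
With the tool pointing down it reaches from about 375 to 825 mm from the base axis. Payload 5.5 kg.
Tool frame: the origin (TCP) lies at the centre of the arm's flange, where the gripper is bolted on; the fingertips stand 173 mm ahead of it and the grasp point (between the pads) lies 155 mm ahead of it; x points along the fingers, z is the direction in which the jaws open and shut, and the axes are right-handed (so a half turn about x gives the same grasp; the last joint's range is limited). The gripper opens to 85 mm and grips with 20 to 120 N. Pads are 22 mm wide; open, the fingers measure 114 mm over their backs; the gripper's body (76 mm by 85 mm) begins 54 mm behind the grasp point. The pads swing forward as they close: fully open they stand 13 mm farther back than shut.
Start: joints at [-67.208, 17.962, -2.699, 69.339, 0, 90], TCP at [232.431, -553.147, 404.699] pointing down, gripper open.
Joint ranges: [-152.73, 152.73], [-39.44, 99.34], [-58.76, 71.6], [-118.89, 123.64], [-81.53, 83.1], [-180, 180]. Speed limits (degrees/s): [136.94, 136.94, 172.46, 180, 180, 180].

INTERFACE

Orientations are given as [roll, pitch, yaw] about the fixed x, y, z axes, in that order (R = Rz(yaw) Ry(pitch) Rx(roll)).
In Python, from cell import readout, camera, robot, nets gives the robot as it stands.
- The arm moves only by the tool step_arm, never from a script. Its argument "motion" is a list of rows, each a list of 5 numbers: the shift along the world's x, y, z in mm, then the turn about the world's z in rad, then the opening in per cent of the stroke, from 0 (shut) to 100 (fully open). In form: [[x, y, z, yaw, fingers], ...]. A call has 1 to 12 rows; each row shifts and turns the commanded pose from where the row before left it; what a row does not reach is not made up. A row lasts 1/12 s, in which the tool goes at most 41.7 mm and 7.16 degrees, less where a joint would pass 70% of its speed; a pose out of reach is approached as far as the arm can. A call with a gripper value outside its range is refused whole. The fingers move at their own pace and stop on an object; "force" is the grip in N (left out, the last holds). Time passes only in rows, so rows that do not move let the fingers close. It gives the time, the measured TCP pose, the force and the opening at its end, in the units of the state.
- readout.sense(): the state, without advancing time (a new reading comes with each control period).
- camera(name): name is "side" or "top" or "wrist"; returns a dict with "color" (384x512x3 uint8, blue, green, red), "fx", "fy", "cx", "cy" (pixels), "rvec" (rotation vector, rad) and "tvec" (3), from world to camera coordinates, as OpenCV has them. Camera axes: x right, y down, z forward; pixel columns grow to the right and rows downward; lengths in mm; the calibration is good to about 2 mm. A picture is of the moment at which its call begins. There is no depth.
- robot.finish_job(): hands the job in, once; it reports no verdict.
Trained networks look in the newest picture that a camera, given by its name, has taken for a name from the list of things; names that differ only in an ending like _2 or _b are one class to them, and where a whole thing is asked for, a point or a joint stands for the part that bears it (a point fixed in the world has none). Each returns a list of dicts, best first, with "confidence" (0 to 1); they miss things now and then, are a little off and sometimes report something else, mostly with a low value. They report only what shows in the picture. A call takes as long as a camera call. They do not tell look-alikes from the thing itself.
- nets.trace(camera, thing): "mask" (384x512 bool, what is visible of it) and "at" ([column, row] in pixels, amid what is visible of it).
The state is a dict: "time_s": time; "q": joint angles; "joint_velocities": joint speeds; "joint_torque": joint torques, N m; "ee_pos": TCP position; "ee_rot": TCP orientation; "contact_force": force on the tool from outside, world axes, zero at the start; "ft_torque": the same for the moment, N m; "opening": finger opening in mm.
Only numpy, scipy, OpenCV 4.12 (cv2) and the standard library are available. Lean on these libraries where they do the work, as an engineer would, in place of code of your own. Each camera call takes 0.05 s, during which the arm holds its last target.

## Working session

There is one attempt and no reset: what is moved stays moved. The work goes in short steps, Python scripts to look and compute and a tool call to move; the robot and the scene stay as the last step left them, time stands still between calls to the robot, and variables do not carry over. Pictures are saved under pics/ and viewed, and the job is handed in when it is done.

Besides the shell and the picture viewer there is one more tool, called after "Emit:" by a JSON object that holds its "method" and its "body", one argument or row to a line. step_arm: Moves the arm, as the interface text tells. Its arguments: {"type":"object","properties":{"motion":{"type":"array","items":{"type":"array","items":{"type":"number"}}},"force":{"type":"number"}},"required":["motion"]}

```bash
mkdir -p pics; ls
python3 - <<'E'
from cell import readout,camera,robot,nets
import cv2
s=readout.sense();print({k:s[k] for k in ['time_s','ee_pos','ee_rot','contact_force','opening']})
for n in ['side','top','wrist']:
    c=camera(n);cv2.imwrite(f'pics/{n}0.png',c['color']);print(n,c['fx'],c['fy'],c['cx'],c['cy'],c['rvec'],c['tvec'])
E
```

```text
pics
{'time_s': 0.0, 'ee_pos': array([ 232.3159875 , -552.88720141,  403.82135489]), 'ee_rot': array([-178.70101445,   89.90068715,  114.09142377]), 'contact_force': array([ 0.01118975, -0.39916514,  0.81085129]), 'opening': 85.44246709831548}
side 367.5111704447604 367.5111704447604 257.5827854554019 190.83795874843884 [ 0.22923899 -2.64186811  1.50640084] [ 479.27821499  131.68301304 1172.9182042 ]
top 353.0367372610377 353.0367372610377 257.4971960764941 186.96842228708832 [ 2.13857921 -2.14103764  0.14863549] [  31.37088178  498.43628304 1054.02629127]
wrist 297.0170487147813 297.0170487147813 255.97386876787002 192.84651050521967 [-2.39736615  1.59226785  0.24567487] [-598.47711867  -39.14850855  380.6577116 ]
```

View pics/side0.png

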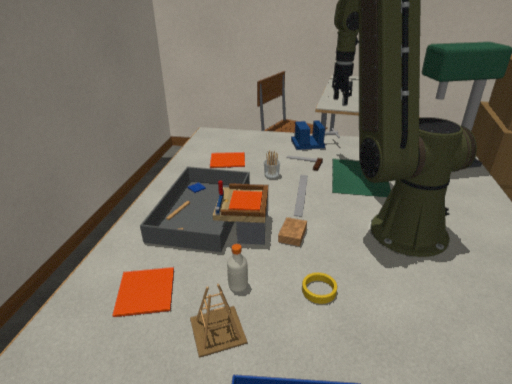

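View pics/top0.png

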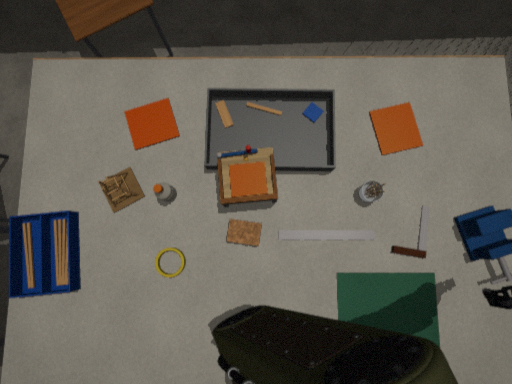

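View pics/wrist0.png

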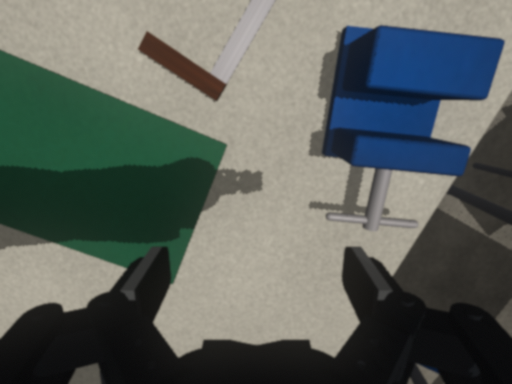

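```bash
cat > h.py <<'E'
from cell import readout,camera,robot,nets
import cv2,numpy as np
def cm(c):
    K=np.array([[c['fx'],0,c['cx']],[0,c['fy'],c['cy']],[0,0,1.]]);R=cv2.Rodrigues(np.array(c['rvec'],float))[0];t=np.array(c['tvec'],float).ravel();return K,R,t
def px2w(c,uv,z):
    K,R,t=cm(c);d=R.T@np.linalg.solve(K,[uv[0],uv[1],1.]);o=-R.T@t
    return o+d*(z-o[2])/d[2]
def w2px(c,P):
    K,R,t=cm(c);p=(K@(R@np.atleast_2d(P).T+t[:,None])).T;return p[:,:2]/p[:,2:]
E
python3 - <<'E'
from h import *
for n in ['top','side']:
    c=camera(n);im=c['color']
    K,R,t=cm(c);print(n,'cam at',-R.T@t)
    for th in ['stand','gate','gate_peg','offcut','bin']:
        for r in nets.trace(n,th)[:4]:
            ys,xs=np.where(r['mask']);print(th,round(r['confidence'],2),np.round(r['at'],1),xs.min(),xs.max(),ys.min(),ys.max(),np.round(px2w(c,r['at'],{'bin':0,'gate_peg':140}.get(th,115))))
cr=cv2.resize(camera('top')['color'][80:220,195:345],None,fx=5,fy=5,interpolation=cv2.INTER_CUBIC);cv2.imwrite('pics/topz.png',cr)
cr=cv2.resize(camera('side')['color'][160:255,140:290],None,fx=5,fy=5,interpolation=cv2.INTER_CUBIC);cv2.imwrite('pics/sidez.png',cr)
E
```

```text
top cam at [ 337.10248892   20.28956443 1116.39801536]
stand 0.78 [246.4 163.5] 217 277 145 206 [556.  62. 115.]
gate 0.7 [240.4 155.8] 218 256 145 156 [579.  80. 115.]
gate 0.67 [370.3 192.4] 358 384 179 201 [ 471. -292.  115.]
gate 0.42 [242.9 161.2] 217 277 145 206 [563.  72. 115.]
gate_peg 0.73 [237.7 152.9] 218 255 145 156 [581.  86. 140.]
gate_peg 0.26 [367.8 192.6] 358 383 180 200 [ 467. -277.  140.]
offcut 0.86 [151.9 122.1] 125 179 99 148 [681. 342. 115.]
offcut 0.78 [252.2 178.8] 229 266 162 195 [511.  45. 115.]
offcut 0.68 [394.  129.3] 370 422 102 153 [ 657. -370.  115.]
bin 0.69 [276.3 124.7] 204 335 87 170 [711. -31.   0.]
side cam at [ 302.959231   1011.41643776  712.76758542]
stand 0.9 [247.5 213.9] 213 267 180 244 [489. 150. 115.]
gate_peg 0.71 [218.1 194.7] 216 223 180 209 [589. 100. 140.]
gate_peg 0.33 [294.  228.5] 278 305 217 246 [348. 232. 140.]
offcut 0.94 [146.6 292.8] 112 174 267 316 [645. 487. 115.]
offcut 0.76 [227.2 158.1] 211 244 152 167 [ 639. -203.  115.]
offcut 0.59 [243.8 197.4] 229 261 190 210 [518.  63. 115.]
bin 0.97 [192.1 212.3] 141 249 166 251 [717.   7.   0.]
bin 0.38 [312.8 164.4] 288 322 156 171 [ 322. -436.    0.]
```

View pics/topz.png

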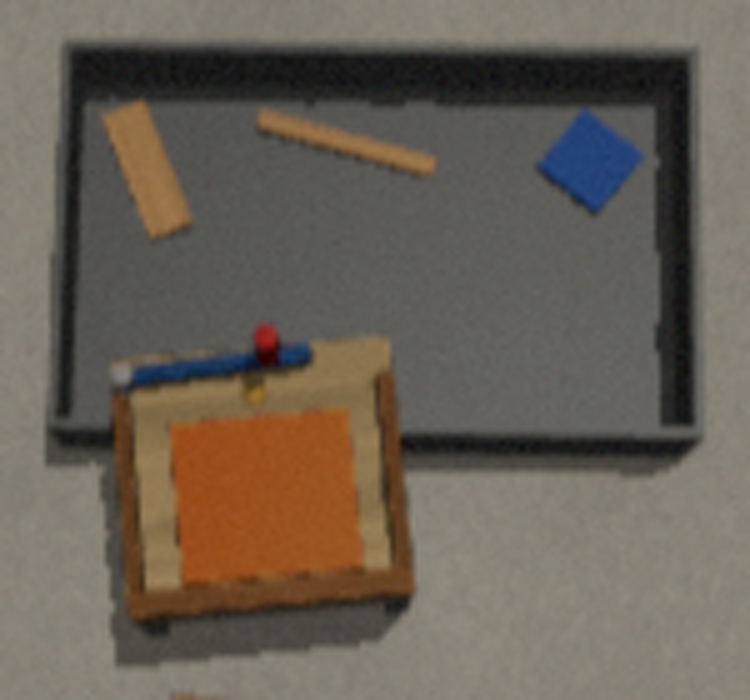

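View pics/sidez.png

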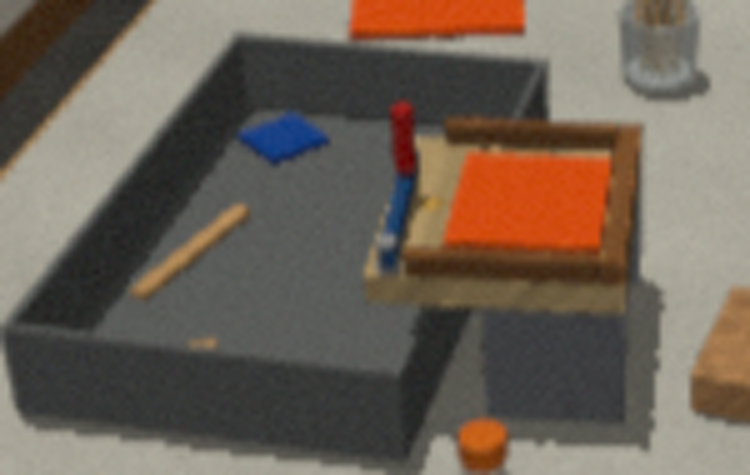

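Emit:
{"method": "step_arm", "body": {
  "motion": [
    [5,35,4,0,100],
    [10,38,4,0,100],
    [12,38,4,0,100],
    [12,38,4,0,0],
    [14,38,4,0,0],
    [14,38,4,0,0],
    [14,38,4,0,0],
    [14,38,4,0,0],
    [14,38,4,0,0],
    [14,38,4,0,0],
    [14,38,4,0,0],
    [14,38,4,0,0]
  ]
}}

```text
time_s: 1.85
ee_pos: [383.4, -98.2, 453.3]
ee_rot: [51.9, 89.9, -15.4]
contact_force: [1.6, 0.1, 0.3]
opening: -0.1
```

Emit:
{"method": "step_arm", "body": {
  "motion": [
    [14,38,0,-0.1,0],
    [14,38,0,-0.1,0],
    [14,30,0,-0.1,0],
    [14,20,0,-0.05,0],
    [5,10,0,0,0],
    [0,0,0,0,0],
    [0,0,0,0,0]
  ]
}}

```text
time_s: 2.43
ee_pos: [442.4, 28.3, 452.6]
ee_rot: [-117.7, 89.9, 156.1]
contact_force: [0.2, 0.3, 0.0]
opening: -0.1
```

Run:
```python
from h import *
s=readout.sense();print({k:s[k] for k in ['time_s','ee_pos','ee_rot','contact_force','opening']})
c=camera('wrist');K,R,t=cm(c);print(-R.T@t);print(R)
cv2.imwrite('pics/w1.png',c['color'])
```

```text
{'time_s': 2.4333, 'ee_pos': array([442.40624437,  28.29948901, 452.55451039]), 'ee_rot': array([-117.69199564,   89.94516393,  156.08679666]), 'contact_force': array([0.23678873, 0.3164279 , 0.04186617]), 'opening': -0.1080998047889488}
[518.94651907  34.33919741 422.89544534]
[[ 6.62377613e-02 -9.97803868e-01 -1.37290991e-05]
 [-9.51595357e-01 -6.31744151e-02  3.00791072e-01]
 [-3.00131362e-01 -1.99106627e-02 -9.53690060e-01]]
```

View pics/w1.png

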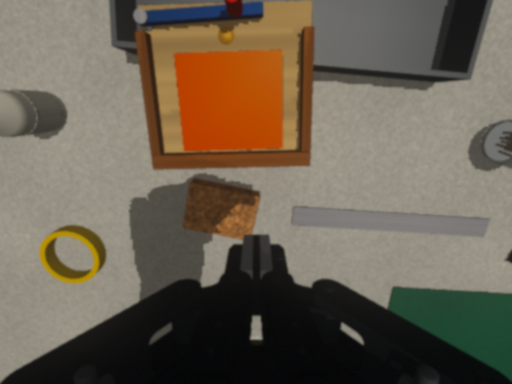

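Emit:
{"method": "step_arm", "body": {
  "motion": [
    [15,5,0,0,0],
    [20,5,0,0,0],
    [20,5,0,0,0],
    [15,5,0,0,0],
    [0,0,0,0,0],
    [0,0,0,0,0]
  ]
}}

```text
time_s: 2.98
ee_pos: [513.0, 38.2, 452.4]
ee_rot: [-171.2, 89.6, 103.0]
contact_force: [-0.2, 0.2, 0.1]
opening: 0.2
```

Run:
```python
from h import *
s=readout.sense();print({k:s[k] for k in ['time_s','ee_pos','ee_rot','contact_force','opening']})
c=camera('wrist');K,R,t=cm(c);print(-R.T@t)
import pickle;pickle.dump(c,open('w2.pkl','wb'))
cv2.imwrite('pics/w2.png',c['color'])
cv2.imwrite('pics/w2z.png',cv2.resize(c['color'][20:240,120:340],None,fx=2.7,fy=2.7,interpolation=cv2.INTER_CUBIC))
```

```text
{'time_s': 2.9833, 'ee_pos': array([512.98897294,  38.2001011 , 452.43927028]), 'ee_rot': array([-171.18499087,   89.56138137,  103.0260972 ]), 'contact_force': array([-0.15189185,  0.16065837,  0.14816732]), 'opening': 0.22705888330763113}
[589.46159869  45.00018312 422.77921189]
```

View pics/w2.png

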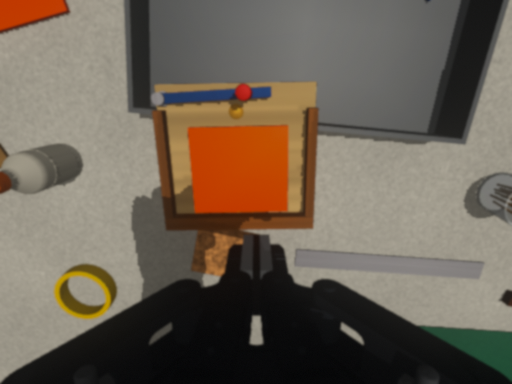

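View pics/w2z.png

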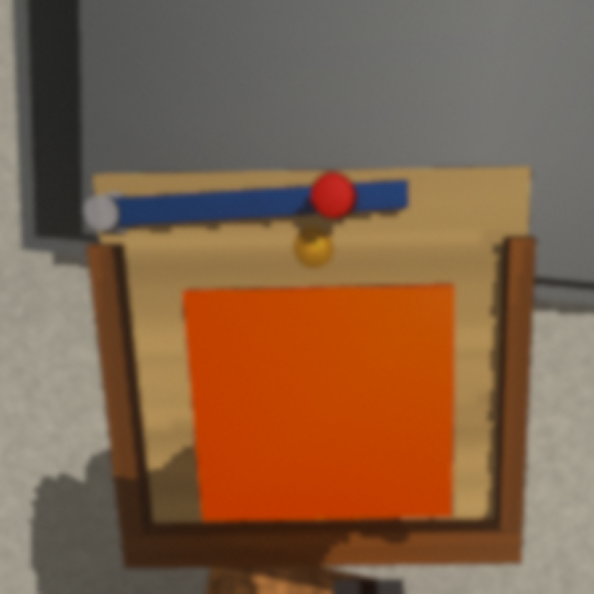

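```bash
cat > fit.py <<'E'
from h import *
import pickle
from scipy.optimize import least_squares
c=pickle.load(open('w2.pkl','rb'))
P=[((93,174),(70,82.5,120)),((531,167),(70,-82.5,120)),((125,567),(-85,82.5,136)),((520,562),(-85,-82.5,136)),
((88,246),(45,82.5,136)),((120,245),(45,72.5,136)),((508,237),(45,-72.5,136)),((536,237),(45,-82.5,136)),((314,249),(42,0,121.5)),((152,523),(-70,72.5,120)),((492,520),(-70,-72.5,120))]
uv=np.array([[(a+.5)/2.7-.5+120,(b+.5)/2.7-.5+20] for (a,b),_ in P]);M=np.array([m for _,m in P],float)
def W(p,M):
    co,s=np.cos(p[2]),np.sin(p[2]);return np.c_[p[0]+co*M[:,0]-s*M[:,1],p[1]+s*M[:,0]+co*M[:,1],p[3]+M[:,2]]
f=lambda p:(w2px(c,W(p,M))-uv).ravel()
r=least_squares(f,[540,60,0,-10],loss='soft_l1');print(r.x,np.degrees(r.x[2]));print(f(r.x).reshape(-1,2).round(2))
r=least_squares(f,[540,60,0,-10]);print(r.x)
p=r.x;zb=120+p[3]
def inv(w):
    d=np.array(w[:2])-p[:2];co,s=np.cos(p[2]),np.sin(p[2]);return np.array([co*d[0]+s*d[1],-s*d[0]+co*d[1]])
def pt(n,a,b,h):
    w=px2w(c,((a+.5)/2.7-.5+120,(b+.5)/2.7-.5+20),zb+h);print(n,w.round(1),'stand',inv(w).round(1))
pt('pegtop',334,193,62);pt('pivot',101,212,20);pt('bar end',408,195,17)
for n,a,b in [('oFL',184,291),('oFR',453,284),('oRR',452,516),('oRL',204,521)]:pt(n,a,b,6)
E
python3 fit.py
```

```text
[ 5.33445193e+02  6.34202039e+01  8.89704132e-02 -1.91180056e+01] 5.097629178616696
[[ 0.25  0.33]
 [-0.08  0.24]
 [-0.08  0.34]
 [ 0.31  0.58]
 [-0.28 -0.38]
 [-2.13 -0.17]
 [ 0.16  0.52]
 [-0.08  0.36]
 [-0.03 -0.24]
 [ 1.19 -1.06]
 [ 0.15 -1.4 ]]
[ 5.33381520e+02  6.33395016e+01  8.81971102e-02 -1.91691274e+01]
pegtop [594.8  57.7 162.8] stand [ 60.7 -11. ]
pivot [583.  142.9 120.8] stand [56.5 74.9]
bar end [597.   33.3 117.8] stand [ 60.7 -35.5]
oFL [555.8 116.1 106.8] stand [27.  50.6]
oFR [566.2  12.7 106.8] stand [ 28.2 -53.3]
oRR [471.2   3.  106.8] stand [-67.3 -54.6]
oRL [460.9 107.2 106.8] stand [-68.3  50.1]
```

```bash
cat >> h.py <<'E'
from scipy.spatial.transform import Rotation as Ro
def st():
    s=readout.sense();Rm=Ro.from_euler('xyz',s['ee_rot'],degrees=True).as_matrix();p=np.array(s['ee_pos'])
    print('t',round(s['time_s'],2),'tcp',p.round(1),'tip',(p+173*Rm[:,0]).round(1),'jaw',Rm[:,2].round(3),'F',np.round(s['contact_force'],1),'q',np.round(s['q'],1),'op',round(s['opening'],1))
    return p+173*Rm[:,0],Rm
E
python3 - <<'E'
from h import *
st()
C=np.array([583,142.9])
def tip(f,d):
    f=np.radians(f);return C+85.5*np.array([np.sin(f),-np.cos(f)])-d*np.array([np.cos(f),np.sin(f)])
print(tip(7.9,24))
E
```

```text
t 3.03 tcp [512.5  38.3 452.6] tip [512.2  39.6 279.6] jaw [ 0.074 -0.997 -0.008] F [-0.7  1.2  0. ] q [  4.1   7.8  -9.3  72.9   0.4 179.9] op -0.0
[570.97928157  54.91277179]
```

Emit:
{"method": "step_arm", "body": {
  "motion": [
    [15,4,-10,0.02,0],
    [20,5,-20,0.02,0],
    [16,4,-25,0.02,0],
    [8,2,-25,0.01,0],
    [0,0,-20,0,0],
    [0,0,-15,0,0],
    [0,0,-15,0,0],
    [0,0,-10,0,0],
    [0,0,-8,0,0],
    [0,0,-4,0,0],
    [0,0,0,0,0],
    [0,0,0,0,0]
  ]
}}

```text
time_s: 4.03
ee_pos: [572.3, 54.4, 301.4]
ee_rot: [174.7, 89.5, 93.0]
contact_force: [-0.0, 0.2, 0.1]
opening: -0.3
```

Run:
```python
from h import *
st()
C=np.array([583,142.9])
def tip(f,d):
    f=np.radians(f);return C+85.5*np.array([np.sin(f),-np.cos(f)])-d*np.array([np.cos(f),np.sin(f)])
for n in['wrist','side']:
    c=camera(n);cv2.imwrite(f'pics/{n}3.png',c['color'] if n=='wrist' else cv2.resize(c['color'][130:260,130:320],None,fx=4,fy=4,interpolation=cv2.INTER_CUBIC))
a=np.arange(8,104,4);t=np.array([tip(f,18) for f in a]);print(np.c_[a,t.round(1)][::6]);print(np.diff(t,axis=0).round(1).tolist())
```

```text
t 4.03 tcp [572.3  54.4 301.4] tip [572.2  55.7 128.4] jaw [ 0.145 -0.989 -0.008] F [-0.   0.2  0.1] q [  5.3  18.8 -15.5  55.7   0.4 177. ] op -0.3
[[  8.  577.1  55.7]
 [ 32.  613.   60.9]
 [ 56.  643.8  80.2]
 [ 80.  664.1 110.3]]
[[6.1, -0.2], [6.1, 0.2], [6.1, 0.6], [6.0, 1.1], [5.9, 1.5], [5.8, 1.9], [5.7, 2.3], [5.5, 2.7], [5.3, 3.1], [5.0, 3.4], [4.8, 3.8], [4.5, 4.1], [4.2, 4.4], [3.9, 4.7], [3.6, 4.9], [3.2, 5.2], [2.9, 5.4], [2.5, 5.6], [2.1, 5.7], [1.7, 5.9], [1.3, 6.0], [0.8, 6.0], [0.4, 6.1]]
```

View pics/wrist3.png

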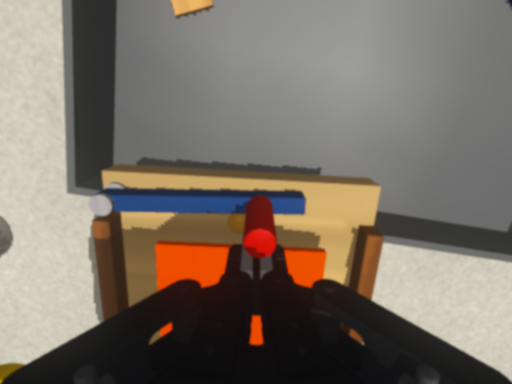

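View pics/side3.png

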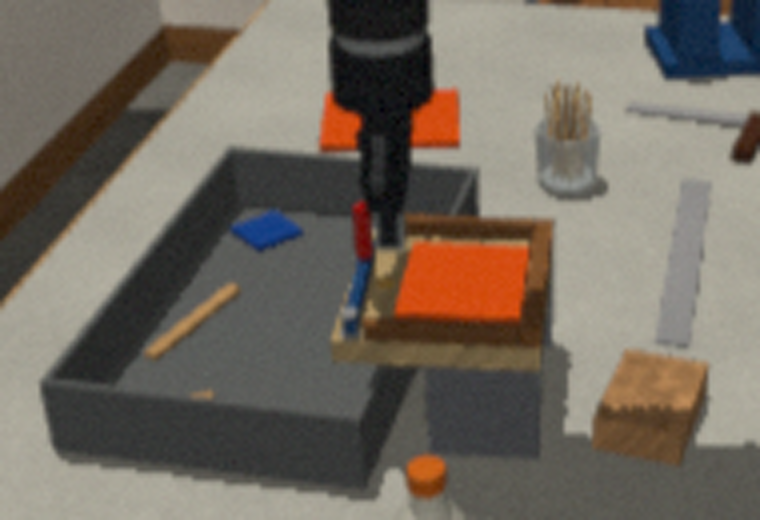

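Emit:
{"method": "step_arm", "body": {
  "motion": [
    [2.5,0,0,0,0],
    [2.5,0,0,0,0],
    [3,0,0,0.035,0],
    [3,-0.1,0,0.035,0],
    [3,0,0,0.035,0],
    [3,0.1,0,0.035,0],
    [3,0.3,0,0.035,0],
    [3,0.3,0,0.035,0],
    [3,0.5,0,0.035,0],
    [3,0.5,0,0.035,0],
    [3,0.7,0,0.035,0],
    [3,0.8,0,0.035,0]
  ]
}}

```text
time_s: 5.13
ee_pos: [607.1, 57.6, 300.9]
ee_rot: [-172.5, 89.5, 126.0]
contact_force: [-3.5, -0.3, 2.6]
opening: -0.3
```

Run:
```python
from h import *
st()
c=camera('wrist');cv2.imwrite('pics/w4.png',c['color'])
```

```text
t 5.13 tcp [607.1  57.6 300.9] tip [606.3  58.7 127.9] jaw [ 0.477 -0.879 -0.008] F [-3.5 -0.3  2.6] q [  5.3  22.4 -10.2  57.5   0.4 156.8] op -0.3
```

View pics/w4.png

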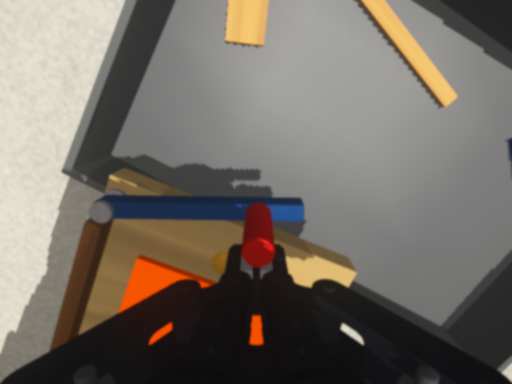

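Emit:
{"method": "step_arm", "body": {
  "motion": [
    [3,0.8,0,0.035,0],
    [3,1,0,0.035,0],
    [2.9,1.1,0,0.035,0],
    [2.8,1.2,0,0.035,0],
    [2.8,1.3,0,0.035,0],
    [2.7,1.4,0,0.035,0],
    [2.7,1.5,0,0.035,0],
    [2.6,1.6,0,0.035,0],
    [2.5,1.7,0,0.035,0],
    [2.5,1.7,0,0.035,0],
    [2.4,1.9,0,0.035,0],
    [2.4,1.9,0,0.035,0]
  ]
}}

```text
time_s: 6.18
ee_pos: [639.3, 74.5, 300.8]
ee_rot: [-171.4, 89.5, 151.1]
contact_force: [-3.5, -0.8, 2.5]
opening: 0.2
```

Run:
```python
from h import *
st()
C=np.array([583,142.9])
def tip(f,d):
    f=np.radians(f);return C+85.5*np.array([np.sin(f),-np.cos(f)])-d*np.array([np.cos(f),np.sin(f)])
for f in (48,50,52,54,76,100,102):print(f,tip(f,18).round(1))
c=camera('wrist');cv2.imwrite('pics/w5.png',c['color'])
```

```text
t 6.18 tcp [639.3  74.5 300.8] tip [638.1  75.2 127.8] jaw [ 0.793 -0.609 -0.008] F [-3.5 -0.8  2.5] q [  6.6  26.   -4.9  59.5   0.3 134.1] op 0.2
48 [634.5  72.3]
50 [636.9  74.2]
52 [639.3  76.1]
54 [641.6  78.1]
76 [661.6 104.8]
100 [670.3 140. ]
102 [670.4 143.1]
```

View pics/w5.png

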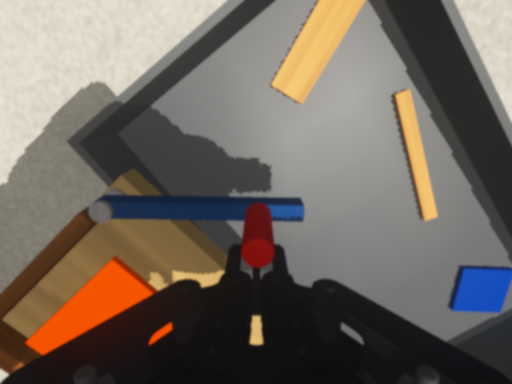

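Emit:
{"method": "step_arm", "body": {
  "motion": [
    [2.3,2,0,0.035,0],
    [2.2,2.1,0,0.035,0],
    [2.1,2.2,0,0.035,0],
    [2.1,2.2,0,0.035,0],
    [2,2.3,0,0.035,0],
    [1.9,2.4,0,0.035,0],
    [1.8,2.4,0,0.035,0],
    [1.8,2.5,0,0.035,0],
    [1.6,2.6,0,0.035,0],
    [1.6,2.6,0,0.035,0],
    [1.5,2.7,0,0.035,0],
    [1.4,2.7,0,0.035,0]
  ]
}}

```text
time_s: 7.23
ee_pos: [661.7, 103.0, 300.7]
ee_rot: [-170.2, 89.5, 176.3]
contact_force: [-3.0, -1.9, 1.4]
opening: -0.0
```

Emit:
{"method": "step_arm", "body": {
  "motion": [
    [1.3,2.8,0,0.035,0],
    [1.2,2.8,0,0.035,0],
    [1.1,2.8,0,0.035,0],
    [1,2.9,0,0.035,0],
    [0.9,2.9,0,0.035,0],
    [0.8,3,0,0.035,0],
    [0.7,3,0,0.035,0],
    [0.6,3,0,0.035,0],
    [0.4,3,0,0.035,0],
    [0.4,3,0,0.035,0],
    [0.2,3,0,0.035,0],
    [0,3,0,0.035,0]
  ]
}}

```text
time_s: 8.23
ee_pos: [670.6, 138.1, 300.7]
ee_rot: [-167.6, 89.5, -157.0]
contact_force: [-1.3, -2.8, 0.4]
opening: 0.1
```

Run:
```python
from h import *
st()
c=camera('wrist');cv2.imwrite('pics/w6.png',c['color'])
```

```text
t 8.23 tcp [670.6 138.1 300.7] tip [669.3 137.5 127.7] jaw [ 0.983  0.183 -0.008] F [-1.3 -2.8  0.4] q [11.7 30.3  1.9 62.1 -0.1 91.1] op 0.1
```

View pics/w6.png

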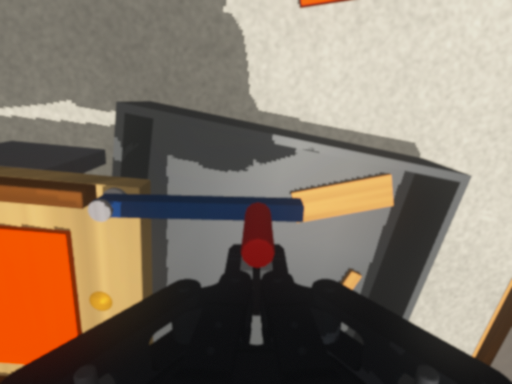

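Emit:
{"method": "step_arm", "body": {
  "motion": [
    [-0.1,2,0,0.02,0],
    [-0.2,2,0,0.02,0],
    [0,0,0,0,0],
    [0,-3,0,0,0],
    [0,-8,0,0,0],
    [0,-12,5,0,0],
    [0,-12,10,0,0],
    [-12,-12,10,0,0],
    [-25,-10,10,-0.1,0],
    [-30,-5,10,-0.1,0],
    [-30,0,10,-0.1,0],
    [-30,0,10,-0.1,0]
  ]
}}

```text
time_s: 9.28
ee_pos: [542.0, 79.0, 367.1]
ee_rot: [176.4, 89.6, 166.0]
contact_force: [-0.1, 0.4, 1.0]
opening: 0.0
```

Emit:
{"method": "step_arm", "body": {
  "motion": [
    [-25,0,10,-0.12,0],
    [-15,0,10,-0.12,0],
    [-5,0,10,-0.12,0],
    [0,0,10,-0.12,0],
    [0,0,10,-0.12,0],
    [0,0,5,-0.12,0],
    [0,0,0,-0.12,0],
    [0,0,0,-0.12,0],
    [0,0,0,-0.12,0],
    [0,0,0,0,0],
    [0,0,0,0,0]
  ]
}}

```text
time_s: 10.2
ee_pos: [498.1, 79.9, 421.6]
ee_rot: [171.3, 89.6, 99.5]
contact_force: [-1.0, -1.1, 0.4]
opening: 0.2
```

Run:
```python
from h import *
st()
import pickle
c=camera('wrist');cv2.imwrite('pics/w7.png',c['color']);pickle.dump(c,open('w7.pkl','wb'))
c=camera('top');cv2.imwrite('pics/t7.png',cv2.resize(c['color'][80:220,195:345],None,fx=4,fy=4,interpolation=cv2.INTER_CUBIC))
```

```text
t 10.2 tcp [498.1  79.9 421.6] tip [497.9  81.2 248.6] jaw [ 0.312 -0.95  -0.008] F [-1.  -1.1  0.4] q [  9.    7.3 -13.9  68.8   0.4 170.8] op 0.2
```

View pics/w7.png

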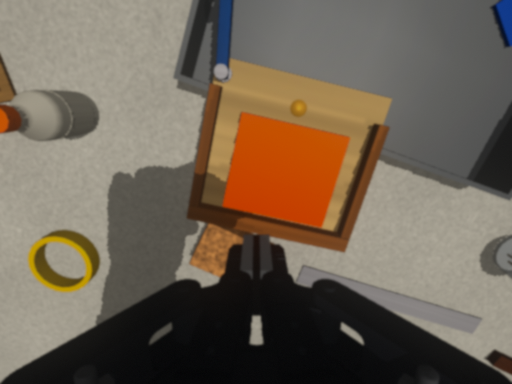

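View pics/t7.png

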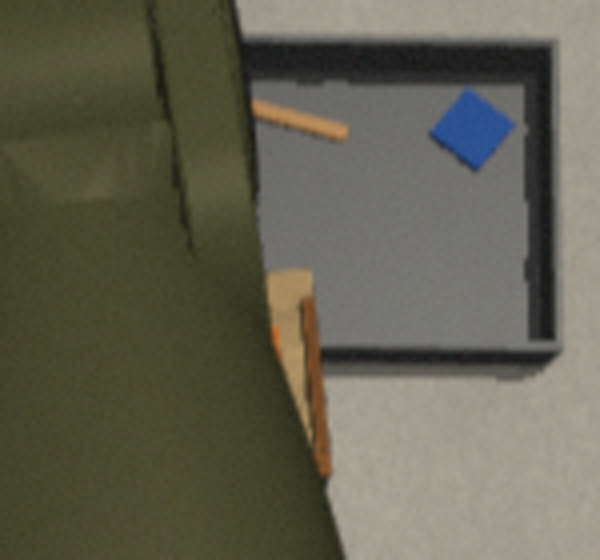

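Emit:
{"method": "step_arm", "body": {
  "motion": [
    [-4,-8,-15,-0.05,0],
    [-4,-8,-20,-0.05,0],
    [-2,-8,-25,0,0],
    [0,0,-25,0,0],
    [0,0,-20,0,0],
    [0,0,-13,0,0],
    [0,0,-8,0,0],
    [0,0,-5,0,0],
    [0,0,-2,0,0],
    [0,0,-1,0,0],
    [0,0,0,0,0],
    [0,0,0,0,0]
  ]
}}

```text
time_s: 11.3
ee_pos: [488.6, 56.7, 287.5]
ee_rot: [169.8, 89.5, 92.1]
contact_force: [0.2, 0.4, -0.4]
opening: -0.1
```

Run:
```python
from h import *
st()
c=camera('side');cv2.imwrite('pics/s8.png',cv2.resize(c['color'][130:260,130:320],None,fx=4,fy=4,interpolation=cv2.INTER_CUBIC))
c=camera('wrist');cv2.imwrite('pics/w8.png',c['color'])
```

```text
t 11.3 tcp [488.6  56.7 287.5] tip [488.5  58.1 114.5] jaw [ 0.214 -0.977 -0.008] F [ 0.2  0.4 -0.4] q [  6.5  11.1 -27.7  51.1   0.5 174.1] op -0.1
```

View pics/s8.png

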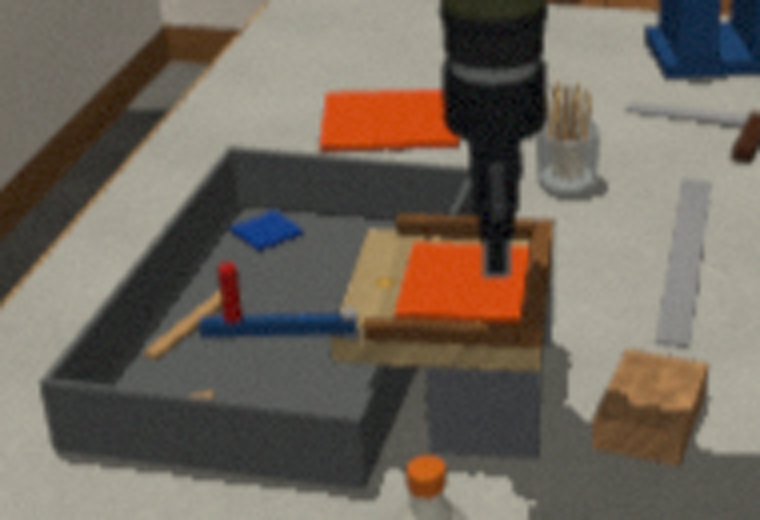

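View pics/w8.png

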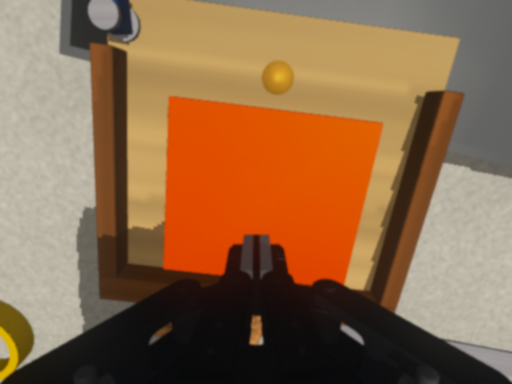

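Emit:
{"method": "step_arm", "body": {
  "motion": [
    [0,0,-0.35,0,0],
    [0,0,-0.35,0,0],
    [0,0,-0.35,0,0],
    [0,0,-0.35,0,0],
    [0,0,-0.35,0,0],
    [0,0,-0.35,0,0],
    [0,0,-0.35,0,0],
    [0,0,-0.35,0,0],
    [0,0,-0.35,0,0],
    [0,0,-0.35,0,0],
    [0,0,-0.35,0,0],
    [0,0,-0.35,0,0]
  ]
}}

```text
time_s: 12.4
ee_pos: [488.2, 56.6, 282.5]
ee_rot: [-179.8, 89.5, 102.5]
contact_force: [-0.3, 0.5, 0.6]
opening: -0.2
```

Emit:
{"method": "step_arm", "body": {
  "motion": [
    [0,0,-0.3,0,0],
    [0,0,-0.3,0,0],
    [0,0,-0.3,0,0],
    [0,0,-0.3,0,0],
    [0,0,-0.3,0,0]
  ]
}}

```text
time_s: 12.82
ee_pos: [488.1, 56.6, 281.5]
ee_rot: [178.8, 89.6, 101.1]
contact_force: [-3.2, -0.8, 9.2]
opening: -0.3
```

Emit:
{"method": "step_arm", "body": {
  "motion": [
    [0,0,0,0,0],
    [0,0,0,0,0]
  ]
}}

```text
time_s: 12.98
ee_pos: [488.1, 56.6, 281.5]
ee_rot: [178.0, 89.6, 100.3]
contact_force: [-2.7, -0.0, 5.9]
opening: -0.1
```

Run:
```python
from h import *
st()
```

```text
t 12.98 tcp [488.1  56.6 281.5] tip [487.9  57.9 108.5] jaw [ 0.214 -0.977 -0.008] F [-2.7 -0.   5.9] q [  6.5  11.5 -28.2  50.4   0.4 174.1] op -0.1
```

Emit:
{"method": "step_arm", "body": {
  "motion": [
    [0,0,-0.2,0,0],
    [0,0,-0.2,0,0],
    [0,0,0,0,0],
    [0,0,0,0,0],
    [0,0,0,0,0]
  ]
}}

```text
time_s: 13.4
ee_pos: [488.2, 56.6, 281.5]
ee_rot: [176.0, 89.6, 98.3]
contact_force: [-4.0, -0.2, 9.1]
opening: 0.1
```

Emit:
{"method": "step_arm", "body": {
  "motion": [
    [1,0.1,0,0,0],
    [1.2,0.1,0,0,0],
    [1.2,0.1,0,0,0],
    [1.2,0.1,0,0,0]
  ]
}}

```text
time_s: 13.73
ee_pos: [492.8, 57.1, 281.5]
ee_rot: [175.8, 89.5, 98.1]
contact_force: [-3.7, -0.6, 8.3]
opening: -0.5
```

Run:
```python
from h import *
st()
c=camera('wrist');cv2.imwrite('pics/w9.png',c['color'])
```

```text
t 13.73 tcp [492.8  57.1 281.5] tip [492.6  58.4 108.5] jaw [ 0.214 -0.977 -0.008] F [-3.7 -0.6  8.3] q [  6.5  11.9 -27.6  50.5   0.5 174.1] op -0.5
```

View pics/w9.png

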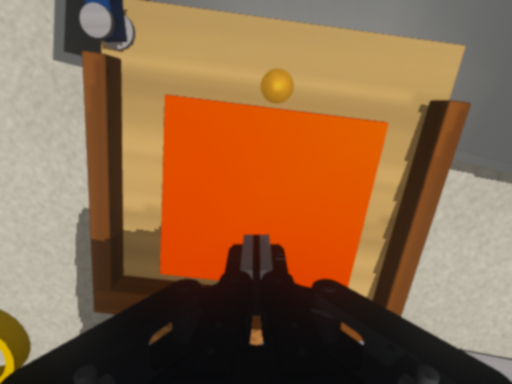

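Emit:
{"method": "step_arm", "body": {
  "motion": [
    [0.5,0,-0.15,0,0],
    [0.5,0.1,-0.15,0,0],
    [1,0.1,0,0,0],
    [1,0.1,0,0,0]
  ]
}}

```text
time_s: 14.12
ee_pos: [495.7, 57.3, 281.5]
ee_rot: [176.0, 89.5, 98.3]
contact_force: [-5.6, -0.1, 13.1]
opening: 0.1
```

Emit:
{"method": "step_arm", "body": {
  "motion": [
    [1,0.1,0,0,0],
    [1,0.1,0,0,0],
    [1,0.1,0,0,0]
  ]
}}

```text
time_s: 14.37
ee_pos: [498.2, 57.6, 281.5]
ee_rot: [-175.4, 89.5, 107.0]
contact_force: [-5.6, -0.1, 13.7]
opening: -0.3
```

Emit:
{"method": "step_arm", "body": {
  "motion": [
    [1,0.1,0,0,0],
    [1,0.1,0,0,0],
    [1,0.1,0,0,0]
  ]
}}

```text
time_s: 14.62
ee_pos: [501.6, 57.9, 281.5]
ee_rot: [177.7, 89.5, 100.0]
contact_force: [-4.6, -1.1, 12.2]
opening: 0.2
```

Run:
```python
from h import *
st()
c=camera('wrist');cv2.imwrite('pics/w10.png',c['color'])
```

```text
t 14.62 tcp [501.6  57.9 281.5] tip [501.4  59.3 108.5] jaw [ 0.214 -0.977 -0.008] F [-4.6 -1.1 12.2] q [  6.4  12.8 -26.4  50.8   0.5 174.1] op 0.2
```

View pics/w10.png

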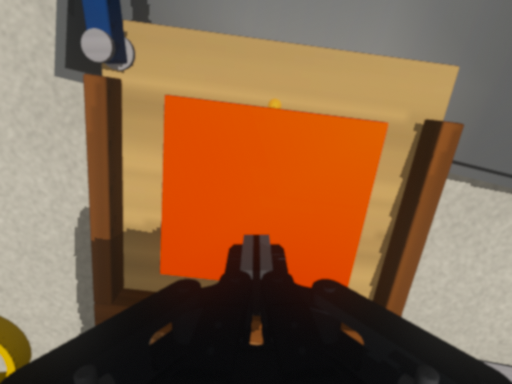

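Emit:
{"method": "step_arm", "body": {
  "motion": [
    [1.5,0.1,0.15,0,0],
    [1.5,0.2,0.15,0,0],
    [2,0.2,0,0,0],
    [2,0.2,0,0,0],
    [2,0.2,0,0,0]
  ]
}}

```text
time_s: 15.08
ee_pos: [510.8, 58.8, 281.5]
ee_rot: [176.0, 89.5, 98.3]
contact_force: [-3.0, -0.6, 8.8]
opening: 0.2
```

Emit:
{"method": "step_arm", "body": {
  "motion": [
    [2,0.2,0,0,0],
    [2,0.2,0,0,0],
    [2,0.2,0,0,0],
    [2,0.2,0,0,0],
    [2,0.2,0,0,0]
  ]
}}

```text
time_s: 15.5
ee_pos: [520.8, 59.8, 281.4]
ee_rot: [176.1, 89.5, 98.5]
contact_force: [-2.8, -1.2, 8.3]
opening: -0.1
```

Run:
```python
from h import *
st()
c=camera('wrist');cv2.imwrite('pics/w11.png',c['color'])
```

```text
t 15.5 tcp [520.8  59.8 281.4] tip [520.6  61.2 108.5] jaw [ 0.214 -0.977 -0.008] F [-2.8 -1.2  8.3] q [  6.4  14.7 -23.9  51.4   0.5 174.1] op -0.1
```

View pics/w11.png

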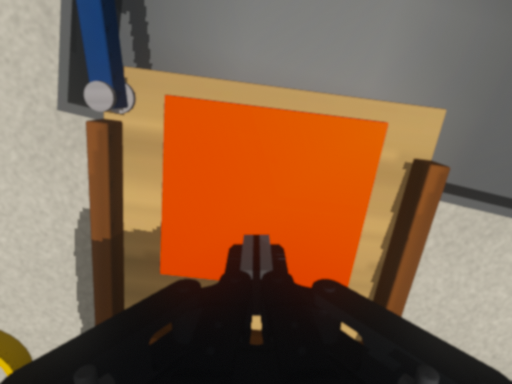

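Emit:
{"method": "step_arm", "body": {
  "motion": [
    [2,0.2,0,0,0],
    [2,0.2,0,0,0],
    [2,0.2,0,0,0],
    [2,0.2,0,0,0],
    [2,0.2,0,0,0],
    [2,0.2,0,0,0],
    [2,0.2,0,0,0],
    [2,0.2,0,0,0]
  ]
}}

```text
time_s: 16.22
ee_pos: [536.8, 61.4, 281.5]
ee_rot: [176.3, 89.5, 98.6]
contact_force: [-3.2, -0.7, 8.6]
opening: -0.3
```

Emit:
{"method": "step_arm", "body": {
  "motion": [
    [2,0.2,0,0,0],
    [2,0.2,0,0,0],
    [2,0.2,0,0,0],
    [2,0.2,0,0,0],
    [2,0.2,0,0,0],
    [2,0.2,0,0,0],
    [2,0.2,0,0,0],
    [2,0.2,0,0,0]
  ]
}}

```text
time_s: 16.88
ee_pos: [552.8, 63.0, 281.5]
ee_rot: [175.9, 89.5, 98.3]
contact_force: [-2.2, -0.0, 7.7]
opening: -0.0
```

Run:
```python
from h import *
st()
c=camera('wrist');cv2.imwrite('pics/w12.png',c['color'])
c=camera('side');cv2.imwrite('pics/s12.png',cv2.resize(c['color'][130:260,130:320],None,fx=4,fy=4,interpolation=cv2.INTER_CUBIC))
```

```text
t 16.88 tcp [552.8  63.  281.5] tip [552.6  64.4 108.5] jaw [ 0.214 -0.977 -0.008] F [-2.2 -0.   7.7] q [  6.4  17.9 -19.5  52.6   0.5 174. ] op -0.0
```

View pics/w12.png

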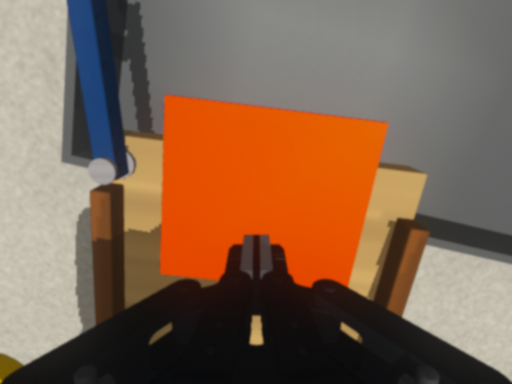

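View pics/s12.png

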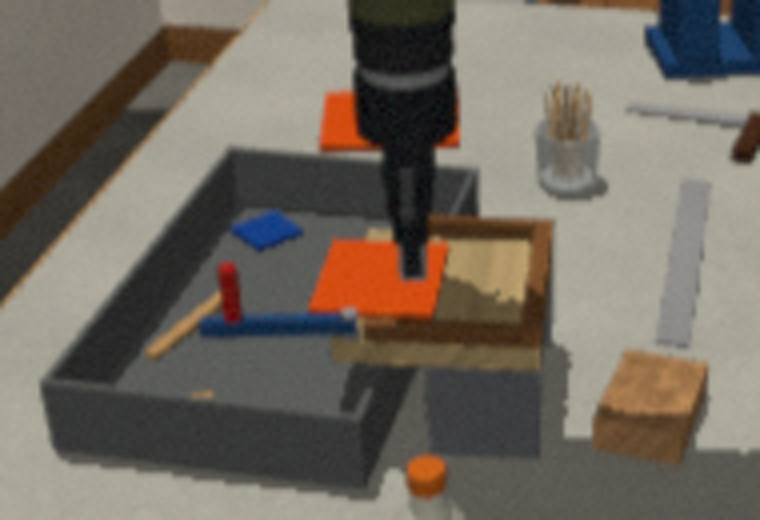

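Emit:
{"method": "step_arm", "body": {
  "motion": [
    [2,0.2,0,0,0],
    [2,0.2,0,0,0],
    [2,0.2,0,0,0],
    [2,0.2,0,0,0],
    [2,0.2,0,0,0],
    [2,0.2,0,0,0],
    [2,0.2,0,0,0],
    [2,0.2,0,0,0]
  ]
}}

```text
time_s: 17.65
ee_pos: [568.9, 64.6, 281.5]
ee_rot: [175.7, 89.5, 98.0]
contact_force: [-1.9, -0.4, 8.8]
opening: 0.2
```

Emit:
{"method": "step_arm", "body": {
  "motion": [
    [2,0.2,0,0,0],
    [2,0.2,0,0,0],
    [2,0.2,0,0,0],
    [2,0.2,0,0,0],
    [2,0.2,0,0,0],
    [2,0.2,0,0,0],
    [2,0.2,0,0,0],
    [2,0.2,0,0,0],
    [2,0.2,0,0,0]
  ]
}}

```text
time_s: 18.4
ee_pos: [586.8, 66.4, 281.5]
ee_rot: [175.8, 89.5, 98.2]
contact_force: [-2.4, -0.7, 7.5]
opening: 0.3
```

Run:
```python
from h import *
st()
c=camera('wrist');cv2.imwrite('pics/w13.png',c['color'])
c=camera('side');cv2.imwrite('pics/s13.png',cv2.resize(c['color'][130:260,130:320],None,fx=4,fy=4,interpolation=cv2.INTER_CUBIC))
```

```text
t 18.4 tcp [586.8  66.4 281.5] tip [586.7  67.8 108.5] jaw [ 0.214 -0.977 -0.008] F [-2.4 -0.7  7.5] q [  6.3  21.3 -14.7  54.    0.5 174. ] op 0.3
```

View pics/w13.png

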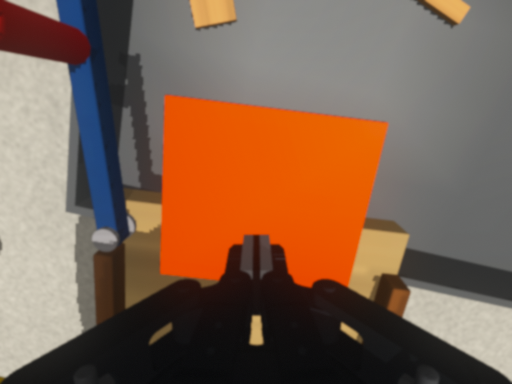

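View pics/s13.png

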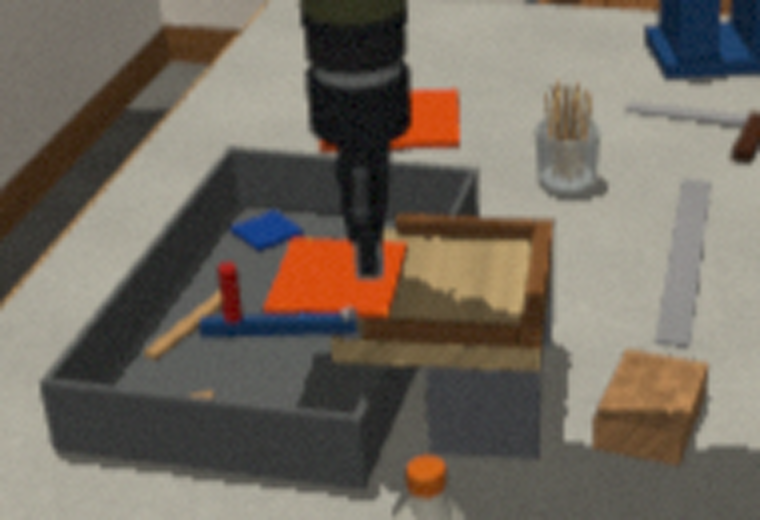

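Emit:
{"method": "step_arm", "body": {
  "motion": [
    [2,0.2,0,0,0],
    [1.5,0.1,0,0,0],
    [0,0,0,0,0],
    [0,0,5,0,0],
    [0,0,25,0,0],
    [0,0,35,0,0],
    [0,0,35,0,0],
    [-10,0,25,0,0],
    [-10,0,10,0,0],
    [0,0,0,0,0],
    [0,0,0,0,0]
  ]
}}

```text
time_s: 19.42
ee_pos: [569.8, 66.7, 415.3]
ee_rot: [178.3, 89.5, 100.7]
contact_force: [-0.5, 0.2, -0.4]
opening: -0.2
```

Run:
```python
from h import *
st()
c=camera('wrist');cv2.imwrite('pics/w14.png',c['color'])
c=camera('side');cv2.imwrite('pics/s14.png',cv2.resize(c['color'][130:260,130:320],None,fx=4,fy=4,interpolation=cv2.INTER_CUBIC))
```

```text
t 19.42 tcp [569.8  66.7 415.3] tip [569.6  68.1 242.3] jaw [ 0.214 -0.977 -0.008] F [-0.5  0.2 -0.4] q [  6.6  14.9  -5.4  69.7   0.4 174.2] op -0.2
```

View pics/w14.png

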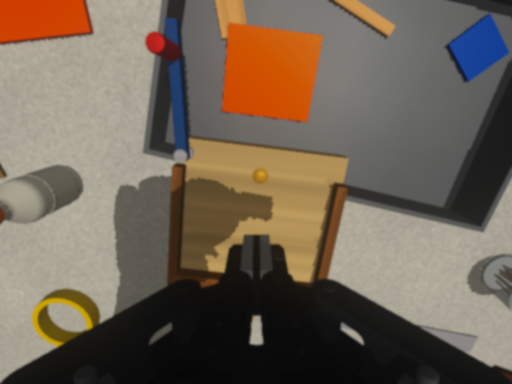

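View pics/s14.png

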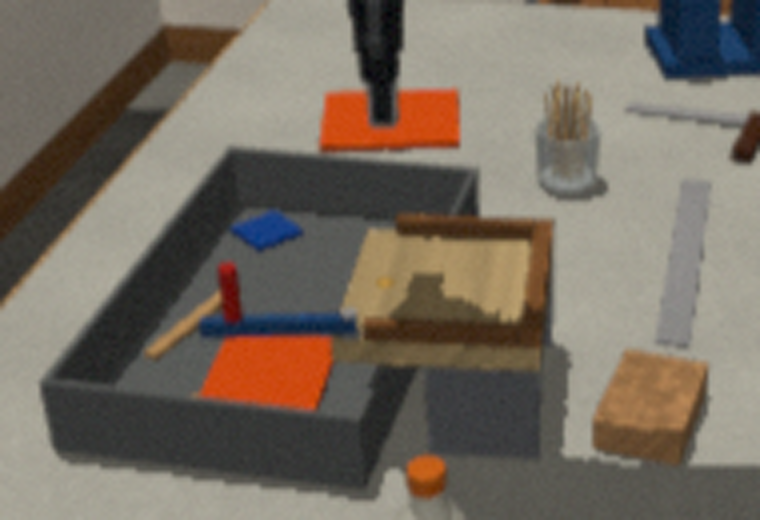

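Emit:
{"method": "step_arm", "body": {
  "motion": [
    [0,0,10,0,0],
    [0,0,10,0,0],
    [0,0,0,0,0],
    [0,0,0,0,0],
    [0,0,0,0,0],
    [0,0,0,0,0]
  ]
}}

```text
time_s: 20.02
ee_pos: [570.3, 66.7, 435.2]
ee_rot: [-177.0, 89.5, 105.3]
contact_force: [0.2, -0.1, -0.8]
opening: -0.1
```

Run:
```python
from h import *
st()
c=camera('side')
d=np.abs(c['color'].astype(int)-cv2.imread('pics/side0.png')).max(2);cv2.imwrite('pics/diff.png',(d>60)*255)
cv2.imwrite('pics/s15.png',c['color'])
print(robot.finish_job())
```

```text
t 20.02 tcp [570.3  66.7 435.2] tip [569.9  68.1 262.3] jaw [ 0.214 -0.977 -0.008] F [ 0.2 -0.1 -0.8] q [  6.6  14.6  -3.2  72.3   0.5 174.2] op -0.1
the job is handed in; nothing more can be done
None[ WARN:0@0.507] global loadsave.cpp:1063 imwrite_ Unsupported depth image for selected encoder is fallbacked to CV_8U.
```

View pics/s15.png

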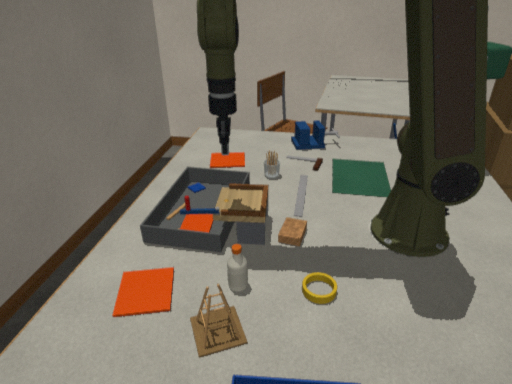

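The job is done and handed in at about 20 s of the 72 s allowed: the gate is open and the offcut is in the crate.

- **Gate:** I pushed the red peg round its arc to roughly 1.65–1.7 rad (estimated from the arm's path), with about 3–4 N of resistance. The last pictures show it still wide open.
- **Offcut:** I pressed on it with the shut gripper, at about 8–9 N for most of the slide. I drew it over the brass catch and past the front edge, then lifted off, and it tipped into the crate. The last wrist and side pictures show it lying flat on the crate floor.
- **Force on the acrylic:** The highest vertical reading, at the catch, was 13.7 N. With the 5.6 N forward pull the total was 14.8 N, just under the 15 N limit. Forces were read only at the end of each move, so a brief higher value in between could have gone unseen.
- **Other things:** In the last side picture, compared by eye with the first one, nothing else on the table has moved. I made an automatic difference image too, but never looked at it. The robot was touching nothing at hand-in.

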